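Set out the spice station

TASK

Tidy the spice station: stand each of the three spice jars of the front row upright in the round dish of its cap's colour, and stack the loose blue-lidded box on the other blue-lidded box so that its base drops fully home over the lugs of the lid below. Any order will do; do not knock over any jar or box, and leave the tin and the pepper mill where they stand.

Things in the scene. Friction and masses are not known exactly. Their poses are not given: they have to be found in the camera images.
- red_jar: glass spice jar with a red cap, upright in the front row on the robot's right (spice jars at the back wall are not meant), 45 mm across and 108 mm tall over the cap (cap = the top 21 mm, no wider than the glass); weighs about 0.11 kg. Loose. Origin: centre of its underside, z up; round, so its yaw does not matter.
- green_jar: glass spice jar with a green cap, upright in the front row on the robot's right (spice jars at the back wall are not meant), 46 mm across and 105 mm tall over the cap (cap = the top 21 mm, no wider than the glass); weighs about 0.11 kg. Loose. Origin: centre of its underside, z up; round, so its yaw does not matter.
- yellow_jar: glass spice jar with a mustard yellow cap, upright in the front row on the robot's right (spice jars at the back wall are not meant), 44 mm across and 100 mm tall over the cap (cap = the top 21 mm, no wider than the glass); weighs about 0.11 kg. Loose. Origin: centre of its underside, z up; round, so its yaw does not matter.
- red_dish: red round silicone dish, fixed to the worktop: 84 mm across outside, 72 mm clear inside, rim top 11 mm above the worktop, flat inner floor 4 mm above the worktop. Origin: centre of its underside, on the worktop, z up.
- green_dish: green round silicone dish, fixed to the worktop: 84 mm across outside, 72 mm clear inside, rim top 11 mm above the worktop, flat inner floor 4 mm above the worktop. Origin: centre of its underside, on the worktop, z up.
- yellow_dish: yellow round silicone dish, fixed to the worktop: 84 mm across outside, 72 mm clear inside, rim top 11 mm above the worktop, flat inner floor 4 mm above the worktop. Origin: centre of its underside, on the worktop, z up.
- upper_box: loose cream box with a fixed blue lid, 0.2 kg, among the jars on the robot's right: 90 (x) by 62 mm (y), flat lid top 58 mm up, two lid lugs as on lower_box (top at 64 mm). Underside recess 80 x 52 mm, 8 mm deep, in a 5 mm wall: fits over lower_box's lugs, about 3 mm play, either way round. Origin: centre of underside, x along the long side, z up; seated, it is 58 mm above lower_box's.
- lower_box: like box, fixed to the worktop among the dishes on the robot's left: cream, blue lid, 90 (x) by 62 mm (y), flat lid top 58 mm up. Two blue lugs stand on the lid at x = +-29 mm, each 16 (x) by 45 mm (y), 6 mm high, the top 2.5 mm stepped in by 2 mm all round. Origin: centre of underside, x along the long side, z up.
- food_tin: bystander: closed food tin with a tomato picture, 75 mm across, 58 mm tall, loose, behind the dishes. Origin: centre of its underside.
- pepper_mill: bystander: dark wooden pepper mill, 58 mm across, 150 mm tall, loose, between dish rack and sink. Origin: centre of its underside.

How it is judged:
At the end, for the whole second after the job is handed in: Each jar stands upright (0.08 rad) and at rest on the floor of the dish of its colour, within 15 mm of its centre; the loose box rests level and home over the lugs of the lower one (58 mm up, at most 2 mm proud; centres within 6 mm, long sides parallel within 0.12 rad) (horizontal distance between red_jar and red_dish below 0.015 m and z of red_jar in the frame of red_dish between 0.002 and 0.007 m and angle between each of red_jar, green_jar, yellow_jar's own z axis and vertical below 0.08 rad and linear speed of each of red_jar, green_jar, yellow_jar, upper_box below 0.02 m/s and horizontal distance between green_jar and green_dish below 0.015 m and z of green_jar in the frame of green_dish between 0.002 and 0.007 m and horizontal distance between yellow_jar and yellow_dish below 0.015 m and z of yellow_jar in the frame of yellow_dish between 0.002 and 0.007 m and horizontal distance between upper_box and lower_box below 0.006 m and z of upper_box in the frame of lower_box between 0.056 and 0.0602 m and angle between the x axis of upper_box and the x axis of lower_box, either way round below 0.12 rad and angle between upper_box's own z axis and vertical below 0.05 rad); the robot touches nothing.
It fails at once if a spice jar or the loose box is knocked over (angle between any of red_jar, green_jar, yellow_jar, upper_box's own z axis and vertical above 0.8 rad).
It fails at once if the food tin is shifted by more than 20 mm (distance of food_tin from where it was at the start of the episode above 0.02 m).
It fails at once if the pepper mill is shifted by more than 20 mm (distance of pepper_mill from where it was at the start of the episode above 0.02 m).
It also fails if it takes over 106 s, if anything falls off the work surface, if the arm or the gripper's body presses on something with over 40 N, if the wrist force passes 120 N, or if a joint passes its speed limit or range.

ROBOT

A 6-joint arm with a two-finger parallel gripper is mounted at the origin on a cart in front of the work surface, level with it; the furniture and walls round the work are solid. World frame = base frame: x ahead of the robot, y to its left, z up, the work surface at z = 0. Lengths are in m, angles in rad, forces in N, time in s.
With the tool pointing down it reaches from about 0.3 to 0.775 m from the base axis. Payload 14.6 kg.
Tool frame: the origin (TCP) lies at the very end of the fingers, on their centre line; the grasp point (between the pads) lies 19 mm behind it; z points along the fingers, y is the line along which they close (so a half turn about z gives the same grasp; the last joint's range is limited). The gripper opens to 94 mm and grips with 3 to 60 N. Pads are 16 mm wide; open, the fingers measure 119 mm over their backs; the gripper's body (75 mm by 177 mm) begins 78 mm behind the grasp point.
Start: joints at [1.248, 0.3, 1.521, -0, 1.321, -0.067], TCP at [0.139, 0.532, 0.205] pointing down, gripper open.
Joint ranges: [-3.03, 3.03], [-0.79, 2.21], [0.23, 2.52], [-1.04, 4.18], [0, 3.07], [-2.55, 2.55]. Speed limits (rad/s): [2.22, 2.22, 2.57, 3.14, 3.14, 3.14].

INTERFACE

Orientations are given as [roll, pitch, yaw] about the fixed x, y, z axes, in that order (R = Rz(yaw) Ry(pitch) Rx(roll)).
In Python, from station import status, vision, order, silhouettes gives the robot as it stands. The module is installed in compiled form; this text tells all that it offers.
- The arm moves only by the shell command python3 -m pendant 'ROWS' [FORCE]. ROWS is JSON, one flat list of numbers, 7 for each row, row after row: the shift along the tool's x, y, z in units of 500 mm (1.0 is 500 mm), then the turn, a rotation vector about the tool's x, y, z in units of 90 degrees (1.0 is 90 degrees), then the opening, from -1 (shut) to 1 (fully open). A call has 1 to 12 rows; each row is the pose to reach, as a shift and turn from the pose commanded when the call began, along the tool's axes at that moment; what a row does not reach only later rows make up. A row lasts 1/10 s, in which the tool goes at most 50 mm and 8.59 degrees, less where a joint would pass 70% of its speed; a pose out of reach is approached as far as the arm can. A call with a number of a shift or a turn outside -1 to 1 is refused whole. A call with a gripper value outside its range is refused whole. The fingers move at their own pace and stop on an object; FORCE is the grip in N (left out, the last holds). Time passes only in rows, so rows that repeat a pose let the fingers close. It gives the time, the measured TCP pose, the force, the opening and the grip force at its end, in the units of the state.
- status.get_obs(): the state, without advancing time (a new reading comes with each control period).
- vision.camera(name): name is "scene" or "side" or "wrist"; returns a dict with "pixels" (400x640x3 uint8, red, green, blue), "K" (3x3 intrinsics, pixels), "R" (3x3) and "t" (3): a world point X has camera coordinates R X + t. Camera axes: x right, y down, z forward; pixel columns grow to the right and rows downward; lengths in m; the calibration is good to about 2 mm. The wrist camera is an equidistant fisheye: a pixel r from the principal point sees the ray r / f radians off the axis. A picture is of the moment at which its call begins. There is no depth.
- order.hand_in(): hands the job in; it is judged then, once.
Trained networks look in a picture, given as the dict that the camera call returned (one of the last four; its "shot" number tells which), for a name from the list of things; names that differ only in an ending like _2 or _b are one class to them, and where a whole thing is asked for, a point or a joint stands for the part that bears it (a point fixed in the world has none). Each returns a list of dicts, best first, with "score" (0 to 1); they miss things now and then, are a little off and sometimes report something else, mostly with a low value. They report only what shows in the picture. A call takes as long as a camera call.
- silhouettes(target, picture): "region" (400x640 bool, what is visible of it) and "extent" ([left, top, right, bottom] in pixels, round what is visible of it).
The state is a dict: "time_s": time; "qpos": joint angles; "joint_vel": joint speeds; "tau": joint torques, N m; "ee_pos": TCP position; "eef_rot": TCP orientation; "force": force on the tool from outside, world axes, zero at the start; "moment": the same for the moment, N m; "grip_width": finger opening in m; "grip_force": force on a finger pad.
Only numpy, scipy, OpenCV 4.12 (cv2) and the standard library are available. Lean on these libraries where they do the work, as an engineer would, in place of code of your own. Each camera call takes 0.05 s, during which the arm holds its last target. There are 200 camera calls.

## Working session

There is one attempt and no reset: what is moved stays moved. The work goes in short steps, Python scripts to look and compute and a shell command to move; the robot and the scene stay as the last step left them, time stands still between calls to the robot, and variables do not carry over. Pictures are saved under pics/ and viewed, at most 14 in all, crops included, and the job is handed in when it is done.

```bash
mkdir -p pics
python3 - <<'E'
from station import status, vision
import cv2,numpy as np
o=status.get_obs(); print(o)
ims=[]
for n in ["scene","side","wrist"]:
    p=vision.camera(n); print(n,p["K"].tolist(),np.round(p["R"],4).tolist(),p["t"].tolist())
    cv2.imwrite(f"pics/{n}0.png",p["pixels"][:,:,::-1])
E
```

```text
{'time_s': 0.0, 'qpos': array([ 1.24840928e+00,  3.00498226e-01,  1.52156082e+00, -9.80069044e-06,
        1.32071561e+00, -6.65982895e-02]), 'joint_vel': array([-0.0004994 ,  0.00158879,  0.00071325,  0.00079621, -0.00044388,
       -0.00078704]), 'tau': array([-1.13074275e-03, -5.31805408e+01, -3.52740884e+01,  7.08012516e-02,
        2.43549328e-02, -8.16635634e-05]), 'ee_pos': array([0.13907675, 0.5318574 , 0.20488003]), 'eef_rot': array([-3.14041264e+00, -6.91894497e-05,  2.88580628e+00]), 'force': array([-0.36824232,  0.08422984, -0.44619109]), 'moment': array([ 0.03753934, -0.00597073, -0.02130784]), 'grip_force': 0.0, 'grip_width': 0.09384948087436722}
scene [[490.04726872702264, 0.0, 335.1398791521452], [0.0, 490.04726872702264, 201.46463176181516], [0.0, 0.0, 1.0]] [[0.868, -0.4959, 0.0249], [-0.2301, -0.4462, -0.8648], [0.44, 0.7449, -0.5015]] [-0.469166173583154, 0.18939398003845892, 1.4809941000903515]
side [[498.32821998995695, 0.0, 329.69329767418645], [0.0, 498.32821998995695, 202.13135084941558], [0.0, 0.0, 1.0]] [[-0.9932, -0.1164, -0.002], [-0.0775, 0.6737, -0.7349], [0.0869, -0.7298, -0.6781]] [0.5521723912023515, 0.04346997567280396, 1.420628301244056]
wrist [[309.70691628693146, 0.0, 328.0205583358032], [0.0, 309.70691628693146, 197.51014636200577], [0.0, 0.0, 1.0]] [[0.2529, 0.9675, -0.0023], [0.9422, -0.2457, 0.2278], [0.2198, -0.0598, -0.9737]] [-0.5501211691252136, -0.024615612470371088, 0.390249077668775]
```

View pics/scene0.png

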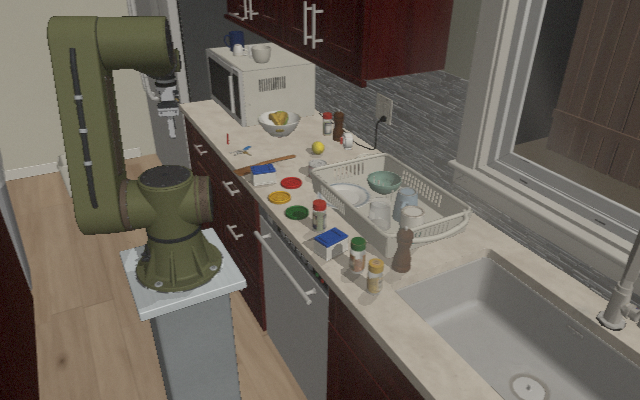

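View pics/side0.png

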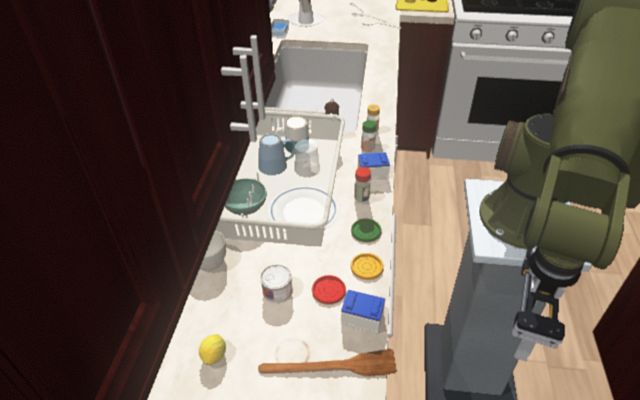

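Scene: red jar (319,215), box (331,243), green jar (357,255), yellow jar (375,275); dishes red (291,183), yellow (279,198), green (297,212), lower box (262,175). The side view shows the same items, with the jars at x≈362–374, y 118–184. Now I'll fit known shapes to the masks in both views, with z free.

```bash
cat > h.py <<'E'
import numpy as np, cv2
from scipy.optimize import minimize
from station import status, vision, order, silhouettes
def proj(p,X):
    c=X@p["R"].T+p["t"]; K=p["K"]
    if p.get("fish"):
        r=np.hypot(c[:,0],c[:,1]); th=np.arctan2(r,c[:,2]); s=K[0,0]*th/np.maximum(r,1e-9)
        return np.c_[K[0,2]+s*c[:,0],K[1,2]+s*c[:,1]]
    return np.c_[K[0,2]+K[0,0]*c[:,0]/c[:,2],K[1,2]+K[1,1]*c[:,1]/c[:,2]]
def cyl(d,h):
    a=np.linspace(0,2*np.pi,48,endpoint=False); r=np.c_[np.cos(a),np.sin(a)]*d/2
    return np.r_[np.c_[r,0*a],np.c_[r,0*a+h]]
def box(h=.058):
    s=lambda x,y,z0,z1:[[i*x,j*y,k] for i in(-1,1) for j in(-1,1) for k in (z0,z1)]
    L=[[q[0]+o,q[1],q[2]] for o in(-.029,.029) for q in s(.006,.0205,.058,.064)]
    return np.array(s(.045,.031,0,.058)+L)
SH=dict(red_jar=cyl(.045,.108),green_jar=cyl(.046,.105),yellow_jar=cyl(.044,.100),red_dish=cyl(.084,.011),green_dish=cyl(.084,.011),
 yellow_dish=cyl(.084,.011),upper_box=box(),lower_box=box(),food_tin=cyl(.075,.058),pepper_mill=cyl(.058,.15))
def cam(n):
    p=dict(vision.camera(n)); p["fish"]=n=="wrist"; return p
def place(S,q):
    c,s=np.cos(q[3]),np.sin(q[3]); return S@np.array([[c,s,0],[-s,c,0],[0,0,1]])+q[:3]
def raster(p,S,q):
    u=cv2.convexHull(np.round(proj(p,place(S,q))*16+0).astype(np.int32)); m=np.zeros((400,640),np.uint8)
    cv2.fillPoly(m,[u],255,cv2.LINE_AA,4); return m/255.
def fit(name,obs,q0,freeyaw=None,freez=True):
    S=SH[name]; fy=("box" in name) if freeyaw is None else freeyaw
    idx=[0,1]+([2] if freez else [])+([3] if fy else [])
    def f(v):
        q=np.array(q0,float); q[idx]=v; t=0
        for p,m in obs:
            r=raster(p,S,q); t+=1-np.minimum(r,m).sum()/(np.maximum(r,m).sum()+1e-9)
        return t/len(obs)
    v=np.array(q0,float)[idx]; st=[.01,.01]+([.01] if freez else [])+([.2] if fy else [])
    best=None
    for k in range(3):
        sim=np.vstack([v]+[v+np.eye(len(v))[i]*st[i]*(-.6)**k for i in range(len(v))])
        r=minimize(f,v,method="Nelder-Mead",options=dict(initial_simplex=sim,xatol=1e-5,fatol=1e-5,maxiter=400)); v=r.x
    q=np.array(q0,float); q[idx]=v; return q,1-r.fun
def ray(p,uv):
    d=np.linalg.inv(p["K"])@[uv[0],uv[1],1]; return -p["R"].T@p["t"],p["R"].T@d
E
python3 - <<'E'
from h import *
P=[cam("scene"),cam("side")]
for n in SH:
    obs=[];mid=[]
    for p in P:
        r=silhouettes(n,p)
        if not r: print(n,"missed"); continue
        m=r[0]["region"]; e=r[0]["extent"]; obs.append((p,m.astype(float))); mid.append([round(r[0]["score"],2)]+[int(x) for x in e]+[len(r)])
    if not obs: continue
    # init: ray of first obs centre to z=h/2
    h=SH[n][:,2].max()/2; e=mid[-1]; c,d=ray(obs[-1][0],((e[1]+e[3])/2,(e[2]+e[4])/2)); X=c+d*(h-c[2])/d[2]
    best=max((fit(n,obs,[X[0],X[1],0,y]) for y in ([0,.6,1.2,-.6] if "box" in n else [0])),key=lambda t:t[1])
    b2=fit(n,obs,[*best[0][:2],0,best[0][3]],freez=False)
    print(n,np.round(best[0],4),round(best[1],3),"z0:",np.round(b2[0],4),round(b2[1],3),mid)
E
```

```text
red_jar [ 0.4663 -0.0216 -0.0043  0.    ] 0.842 z0: [ 0.4652 -0.0237  0.      0.    ] 0.837 [[0.97, 311, 198, 330, 234, 2], [0.78, 351, 167, 371, 206, 1]]
green_jar [ 0.516   0.366  -0.0048  0.    ] 0.275 z0: [0.5156 0.3685 0.     0.    ] 0.275 [[0.62, 352, 236, 367, 274, 1], [0.58, 312, 273, 345, 307, 2]]
yellow_jar [ 0.451  -0.3779 -0.0014  0.    ] 0.668 z0: [ 0.4518 -0.3762  0.      0.    ] 0.668 [[0.66, 367, 258, 389, 292, 1], [0.72, 366, 111, 382, 135, 1]]
red_dish [ 0.5219  0.3184 -0.0029  0.    ] 0.882 z0: [0.5215 0.3208 0.     0.    ] 0.871 [[0.72, 282, 178, 300, 190, 1], [0.86, 311, 273, 346, 306, 1]]
green_dish [ 0.4444  0.1046 -0.0018  0.    ] 0.862 z0: [0.4437 0.1056 0.     0.    ] 0.849 [[0.76, 285, 204, 309, 221, 1], [0.93, 349, 219, 380, 244, 2]]
yellow_dish [ 0.4337  0.2321 -0.0041  0.    ] 0.83 z0: [0.4327 0.2342 0.     0.    ] 0.825 [[0.49, 271, 188, 291, 202, 1], [0.66, 352, 252, 383, 279, 1]]
upper_box [ 0.4381 -0.1506 -0.0029  0.2814] 0.794 z0: [ 0.44   -0.1505  0.      0.297 ] 0.785 [[0.57, 314, 227, 349, 261, 2], [0.75, 359, 151, 391, 181, 1]]
lower_box [ 0.4336  0.3886 -0.0036 -0.1814] 0.884 z0: [ 0.434   0.3913  0.     -0.1767] 0.882 [[0.6, 250, 165, 275, 182, 2], [0.7, 340, 288, 382, 332, 1]]
food_tin [ 0.6483  0.3336 -0.0009  0.    ] 0.657 z0: [0.6482 0.3343 0.     0.    ] 0.654 [[0.43, 308, 158, 327, 174, 1], [0.71, 260, 263, 291, 305, 2]]
pepper_mill [ 0.5904 -0.3202 -0.0148  0.    ] 0.47 z0: [ 0.5859 -0.3253  0.      0.    ] 0.461 [[0.62, 391, 225, 416, 273, 1], [0.51, 320, 97, 338, 113, 1]]
```

View pics/wrist0.png

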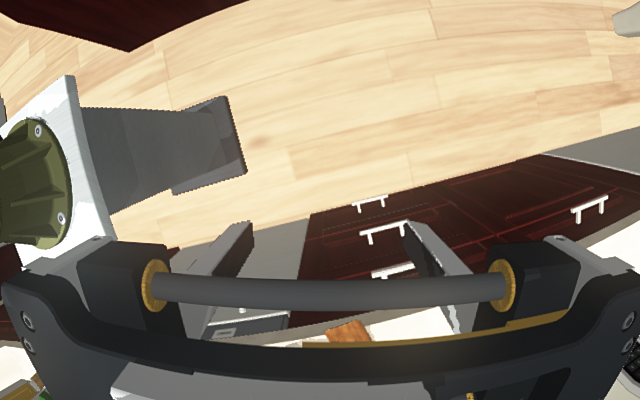

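The fitted heights all come out within about −4 mm of the worktop, which is plausible. The exception is the green jar: the side view confused it with the red dish. Next I'll write the planner helper, re-fit the green jar and fly to look at the lower box from close by.

```bash
cat >> h.py <<'E'
from scipy.spatial.transform import Rotation as Ro
def plan(pos,yaw,frm=None):
    "frm: (pos,yaw) of the start, default measured"
    o=status.get_obs(); p0,R0=o["ee_pos"],Ro.from_euler("xyz",o["eef_rot"])
    if frm: p0,R0=np.array(frm[0]),Ro.from_euler("xyz",[np.pi,0,frm[1]])
    s=R0.inv().apply(np.array(pos)-p0); rv=(R0.inv()*Ro.from_euler("xyz",[np.pi,0,yaw])).as_rotvec()
    print("shift",np.round(s/.5,4).tolist(),"turn",np.round(rv/(np.pi/2),4).tolist(),"rows>=%.1f"%max(np.linalg.norm(s)/.05,np.degrees(np.linalg.norm(rv))/8.59),
      "opening .094->1")
def masks(n,cams):
    return [(p,[(r["score"],r["extent"],r["region"].astype(float)) for r in silhouettes(n,p)]) for p in cams]
E
python3 - <<'E'
from h import *
P=[cam("scene"),cam("side")]
M=masks("green_jar",P)
for p,l in M: print([(round(a,2),list(map(int,b))) for a,b,c in l])
obs=[(M[0][0],M[0][1][0][2])]+[(M[1][0],c) for a,b,c in M[1][1] if b[3]<220][:1]
print(len(obs)); q,s=fit("green_jar",obs,[.45,-.29,0,0],freez=len(obs)>1); print(q,s)
plan([.53,.37,.25],2.965)
E
```

```text
[(0.93, [351, 239, 366, 273])]
[(0.73, [359, 119, 373, 153])]
2
[ 0.46163653 -0.26949714 -0.00169105  0.        ] 0.8165256591678115
shift [-0.8383, -0.1159, -0.0891] turn [-0.0, 0.0, -0.0504] rows>=8.5 opening .094->1
```

```bash
python3 -m pendant '[-0.838,-0.116,-0.089,0,0,-0.05,1,-0.838,-0.116,-0.089,0,0,-0.05,1,-0.838,-0.116,-0.089,0,0,-0.05,1,-0.838,-0.116,-0.089,0,0,-0.05,1,-0.838,-0.116,-0.089,0,0,-0.05,1,-0.838,-0.116,-0.089,0,0,-0.05,1,-0.838,-0.116,-0.089,0,0,-0.05,1,-0.838,-0.116,-0.089,0,0,-0.05,1,-0.838,-0.116,-0.089,0,0,-0.05,1,-0.838,-0.116,-0.089,0,0,-0.05,1,-0.838,-0.116,-0.089,0,0,-0.05,1,-0.838,-0.116,-0.089,0,0,-0.05,1]'
python3 - <<'E'
from h import *
import pickle
p=cam("wrist"); cv2.imwrite("pics/w1.png",p["pixels"][:,:,::-1])
D={}
Q=dict(lower_box=[.434,.391,0,-.177],red_dish=[.5215,.3208,0,0],yellow_dish=[.4327,.234,0,0],green_dish=[.4437,.1056,0,0])
for n,q in Q.items():
    r=silhouettes(n,p)
    if r:
        m=r[0]["region"].astype(float); D[n]=(p,m); f=fit(n,[(p,m)],q,freez=False); print(n,round(r[0]["score"],2),r[0]["extent"],np.round(f[0],4),round(f[1],3))
pickle.dump(D,open("w1.pkl","wb"))
plan([.50,.25,.25],2.965)
E
```

```text
time_s: 2.65
ee_pos: [0.5289, 0.3706, 0.2499]
eef_rot: [-3.142, -0.0, 2.965]
force: [-0.6, 0.4, 0.3]
grip_width: 0.0943
grip_force: 0.0
lower_box 0.81 [301.6, 62.6, 356.9, 138.3] [ 0.4327  0.3907  0.     -0.1828] 0.946
red_dish 0.98 [261.5, 149.4, 321.0, 206.6] [0.5209 0.3191 0.     0.    ] 0.946
yellow_dish 0.7 [193.5, 94.3, 249.7, 155.6] [0.4328 0.2335 0.     0.    ] 0.93
green_dish 0.76 [127.9, 123.0, 170.7, 181.3] [0.4424 0.1052 0.     0.    ] 0.933
shift [0.0154, -0.2475, 0.0003] turn [0.0001, 0.0001, 0.0002] rows>=2.5 opening .094->1
```

View pics/w1.png

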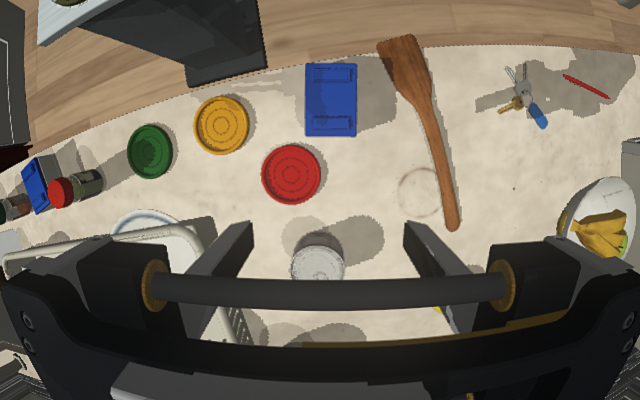

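The wrist view shows the lower box at (330,100), the red dish (291,175), yellow dish (221,125) and green dish (150,152). The single-view fits agree with the two fixed cameras to within about 2 mm. I'll take a second wrist view on the way to the upper box.

```bash
python3 -m pendant '[0.0154,-0.2475,0,0,0,0,1,0.0154,-0.2475,0,0,0,0,1,0.0154,-0.2475,0,0,0,0,1,0.0154,-0.2475,0,0,0,0,1,0.0154,-0.2475,0,0,0,0,1,0.0154,-0.2475,0,0,0,0,1]'
python3 - <<'E'
from h import *
import pickle
p=cam("wrist"); D=pickle.load(open("w1.pkl","rb"))
Q=dict(lower_box=[.434,.391,0,-.177],red_dish=[.5215,.3208,0,0],yellow_dish=[.4327,.234,0,0],green_dish=[.4437,.1056,0,0])
for n,q in Q.items():
    r=silhouettes(n,p)
    if r:
        m=r[0]["region"].astype(float); f=fit(n,[(p,m)],q,freez=False); g=fit(n,[(p,m),D[n]],q); print(n,round(r[0]["score"],2),np.round(f[0],4),round(f[1],3),"both",np.round(g[0],4),round(g[1],3))
for n,q in dict(red_jar=[.466,-.023,0,0],upper_box=[.439,-.15,0,.29],green_jar=[.462,-.27,0,0]).items():
    r=silhouettes(n,p)
    if r: f=fit(n,[(p,r[0]["region"].astype(float))],q,freez=False); print(n,np.round(f[0],4),round(f[1],3))
plan([.52,-.13,.25],3.43)
E
```

```text
time_s: 3.5
ee_pos: [0.5005, 0.2505, 0.2499]
eef_rot: [3.141, 0.0, 2.965]
force: [-0.6, -0.2, -0.0]
grip_width: 0.0938
grip_force: 0.0
lower_box 0.86 [ 0.4331  0.3912  0.     -0.1741] 0.948 both [ 0.4326  0.3919 -0.0038 -0.1749] 0.952
red_dish 0.98 [0.521  0.3187 0.     0.    ] 0.95 both [ 0.5219  0.3189 -0.0068  0.    ] 0.963
yellow_dish 0.67 [0.4328 0.2336 0.     0.    ] 0.956 both [ 0.4321  0.2328 -0.0062  0.    ] 0.959
green_dish 0.73 [0.4428 0.1061 0.     0.    ] 0.959 both [ 0.4429  0.1032 -0.0056  0.    ] 0.959
red_jar [ 0.4638 -0.0218  0.      0.    ] 0.918
upper_box [ 0.4376 -0.1512  0.      0.223 ] 0.876
green_jar [ 0.4615 -0.2728  0.      0.    ] 0.927
shift [-0.1722, -0.7407, -0.0003] turn [-0.0, -0.0002, -0.2963] rows>=7.6 opening .094->1
```

```bash
python3 -m pendant '[-0.172,-0.741,0,0,0,-0.296,1,-0.172,-0.741,0,0,0,-0.296,1,-0.172,-0.741,0,0,0,-0.296,1,-0.172,-0.741,0,0,0,-0.296,1,-0.172,-0.741,0,0,0,-0.296,1,-0.172,-0.741,0,0,0,-0.296,1,-0.172,-0.741,0,0,0,-0.296,1,-0.172,-0.741,0,0,0,-0.296,1,-0.172,-0.741,0,0,0,-0.296,1,-0.172,-0.741,0,0,0,-0.296,1,-0.172,-0.741,0,0,0,-0.296,1]'
python3 - <<'E'
from h import *
p=cam("wrist"); cv2.imwrite("pics/w2.png",p["pixels"][:,:,::-1])
for n,q in dict(red_jar=[.466,-.023,0,0],upper_box=[.439,-.15,0,.28],green_jar=[.462,-.27,0,0],yellow_jar=[.451,-.377,0,0]).items():
    r=silhouettes(n,p)
    if r:
        m=r[0]["region"].astype(float);f=fit(n,[(p,m)],q,freez=False); print(n,round(r[0]["score"],2),r[0]["extent"],np.round(f[0],4),round(f[1],3))
        if n=="upper_box":
            b=f[0]; s=vision
            print("free z",fit(n,[(p,m)],b))
            u=np.array([np.cos(b[3]),np.sin(b[3])])
            plan([b[0],b[1],.16],np.pi+b[3]); plan([b[0],b[1],.025],np.pi+b[3])
E
```

```text
time_s: 5.0
ee_pos: [0.5198, -0.1294, 0.25]
eef_rot: [3.141, 0.0, -2.853]
force: [-0.6, 0.6, 0.0]
grip_width: 0.0941
grip_force: 0.0
red_jar 0.92 [398.0, 141.9, 454.1, 186.1] [ 0.4639 -0.0236  0.      0.    ] 0.928
upper_box 0.72 [305.5, 71.7, 358.6, 147.7] [ 0.4378 -0.1496  0.      0.2319] 0.957
free z (array([ 0.43758848, -0.14938567, -0.00898685,  0.2332736 ]), np.float64(0.9708225362324345))
shift [0.1692, 0.0078, 0.1802] turn [-0.0001, 0.0001, 0.0365] rows>=2.5 opening .094->1
shift [0.1692, 0.0079, 0.4502] turn [-0.0001, 0.0001, 0.0365] rows>=4.8 opening .094->1
green_jar 0.77 [204.4, 81.6, 259.2, 123.5] [ 0.4616 -0.2678  0.      0.    ] 0.932
yellow_jar 0.81 [132.8, 59.6, 192.9, 104.0] [ 0.4529 -0.3735  0.      0.    ] 0.925
```

View pics/w2.png

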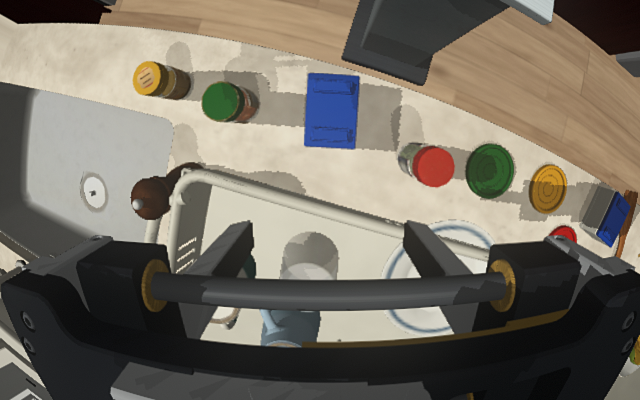

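The view shows the upper box at (332,110), green jar (230,102), yellow jar (162,81) and red jar (433,165). Fits are consistent. Descending on the box.

```bash
python3 -m pendant '[0.169,0.008,0.15,0,0,0.0365,1,0.169,0.008,0.15,0,0,0.0365,1,0.169,0.008,0.15,0,0,0.0365,1,0.169,0.008,0.25,0,0,0.0365,1,0.169,0.008,0.35,0,0,0.0365,1,0.169,0.008,0.40,0,0,0.0365,1,0.169,0.008,0.43,0,0,0.0365,1,0.169,0.008,0.445,0,0,0.0365,1,0.169,0.008,0.445,0,0,0.0365,1,0.169,0.008,0.445,0,0,0.0365,0.2,0.169,0.008,0.445,0,0,0.0365,0,0.169,0.008,0.445,0,0,0.0365,-0.2]' 25
python3 -m pendant '[0,0,0,0,0,0,-0.4,0,0,0,0,0,0,-0.4,0,0,0,0,0,0,-0.4,0,0,0,0,0,0,-0.4,0,0,0,0,0,0,-0.4,0,0,0,0,0,0,-0.4]'
```

```text
time_s: 6.45
ee_pos: [0.438, -0.1506, 0.0282]
eef_rot: [-3.141, 0.001, -2.911]
force: [0.5, 0.2, 0.3]
grip_width: 0.0733
grip_force: 0.0
time_s: 7.05
ee_pos: [0.4377, -0.1505, 0.0278]
eef_rot: [-3.141, 0.0, -2.911]
force: [-0.6, 1.5, 5.9]
grip_width: 0.0622
grip_force: 25.0
```

```bash
python3 - <<'E'
from h import *
plan([.438,-.15,.2],-2.911); plan([.4328,.391,.2],2.964)
E
python3 -m pendant '[0,0,-0.1,0,0,0,-0.4,0,0,-0.2,0,0,0,-0.4,0,0,-0.3,0,0,0,-0.4,0,0,-0.344,0,0,0,-0.4,0,0,-0.344,0,0,0,-0.4]'
```

```text
shift [-0.0008, 0.0008, -0.3444] turn [-0.0001, 0.0002, -0.0002] rows>=3.4 opening .094->1
shift [-0.2377, 1.0566, -0.3445] turn [-0.0001, 0.0002, 0.2597] rows>=11.4 opening .094->1
time_s: 7.55
ee_pos: [0.4386, -0.1509, 0.2021]
eef_rot: [-3.138, 0.004, -2.911]
force: [0.8, -0.8, -2.8]
grip_width: 0.0618
grip_force: 25.0
```

```bash
python3 -m pendant '[-0.02,0.09,0,0,0,0.02,-0.4,-0.04,0.18,0,0,0,0.06,-0.4,-0.06,0.27,0,0,0,0.1,-0.4,-0.08,0.36,0,0,0,0.14,-0.4,-0.1,0.45,0,0,0,0.18,-0.4,-0.12,0.54,0,0,0,0.22,-0.4,-0.14,0.63,0,0,0,0.26,-0.4,-0.16,0.72,0,0,0,0.26,-0.4,-0.18,0.81,0,0,0,0.26,-0.4,-0.19,0.85,0,0,0,0.26,-0.4]'
python3 - <<'E'
from h import *
plan([.4328,.391,.16],2.964)
E
```

```text
time_s: 8.55
ee_pos: [0.4318, 0.2878, 0.1968]
eef_rot: [-3.14, -0.003, 2.966]
force: [0.6, 0.1, -2.6]
grip_width: 0.0619
grip_force: 25.0
shift [0.0338, 0.2038, 0.0734] turn [-0.0011, -0.0018, 0.0012] rows>=2.2 opening .094->1
```

```bash
python3 -m pendant '[0.01,0.08,0,0,0,0,-0.4,0.02,0.16,0.02,0,0,0,-0.4,0.034,0.204,0.05,0,0,0,-0.4,0.034,0.204,0.073,0,0,0,-0.4,0.034,0.204,0.073,0,0,0,-0.4,0.034,0.204,0.073,0,0,0,-0.4,0.034,0.204,0.073,0,0,0,-0.4]'
python3 - <<'E'
from h import *
plan([.4328,.391,.16],2.964)
o=status.get_obs(); print(o["ee_pos"],o["eef_rot"])
P=[cam("side"),cam("wrist"),cam("scene")]
for p in P:
    for n,z in (("upper_box",.13),("lower_box",0)):
        for r in silhouettes(n,p):
            m=r["region"].astype(float); f=fit(n,[(p,m)],[.433,.391,z,-.177],freez=False); print(p["fish"],n,round(r["score"],2),r["extent"],np.round(f[0],4),round(f[1],3))
cv2.imwrite("pics/s3.png",np.hstack([P[0]["pixels"][180:380,240:480],P[1]["pixels"][100:300,200:460]])[:,:,::-1])
E
```

```text
time_s: 9.25
ee_pos: [0.4348, 0.3877, 0.1635]
eef_rot: [3.141, 0.001, 2.962]
force: [0.4, 0.2, -2.6]
grip_width: 0.062
grip_force: 25.0
shift [0.0052, 0.0058, 0.0069] turn [0.0003, 0.0003, -0.001] rows>=0.1 opening .094->1
[0.43484852 0.3876895  0.16345852] [3.14108761e+00 5.29400499e-04 2.96248210e+00]
False upper_box 0.64 [340.9, 255.4, 389.1, 294.9] [ 0.4355  0.3855  0.13   -0.0753] 0.468
False lower_box 0.89 [342.3, 290.4, 385.0, 334.2] [ 0.4332  0.3906  0.     -0.0731] 0.904
True upper_box 0.61 [267.2, 156.8, 389.4, 320.8] [ 0.4372  0.3881  0.13   -0.1841] 0.788
True lower_box 0.84 [298.7, 141.6, 363.2, 156.9] [ 0.4299  0.3943  0.     -0.0855] 0.143
False upper_box 0.92 [250.6, 132.0, 278.0, 157.0] [ 0.4406  0.3985  0.13   -0.3205] 0.746
False lower_box 0.62 [252.3, 163.3, 275.9, 187.3] [ 0.4306  0.3861  0.     -0.2684] 0.866
```

View pics/s3.png

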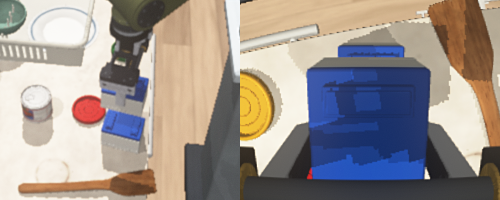

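Upper box is held level above the lower box; its near edge is at wrist row ≈157, and the lower box's near edge shows at ≈142. I'll check the in-hand offset along the long side from those edges.

Run:
```python
from h import *
p=cam("wrist"); o=status.get_obs(); x,y,z=o["ee_pos"]; b=o["eef_rot"][2]-np.pi
for n in ("upper_box","lower_box"):
    r=silhouettes(n,p)[0]; m=r["region"]; print(n,r["extent"],"top rows of cols",[int(np.argmax(m[:,c])) for c in range(310,352,8)])
for dx in (-.003,0,.003):
    q=[x+dx*np.cos(b),y+dx*np.sin(b),z-.0278,b]; m=raster(p,SH["upper_box"],q)>.5
    print(dx,[int(np.argmax(m[:,c])) for c in range(310,352,8)],np.where(m[185])[0][[0,-1]])
    q=[.4328+dx*np.cos(-.177),.391+dx*np.sin(-.177),0,-.177]; m=raster(p,SH["lower_box"],q)>.5
    print(" low",[int(np.argmax(m[:,c])) for c in range(310,352,8)],np.where(m[146])[0][[0,-1]])
r=silhouettes("upper_box",p)[0]["region"]; print(np.where(r[185])[0][[0,-1]]); r=silhouettes("lower_box",p)[0]["region"]; print(np.where(r[146])[0][[0,-1]])
plan([.4328,.391,.16],2.964)
```

```text
upper_box [266.8, 159.2, 388.8, 324.6] top rows of cols [157, 156, 157, 156, 156, 157]
lower_box [297.1, 142.4, 366.1, 157.1] top rows of cols [144, 145, 145, 144, 144, 144]
-0.003 [152, 152, 152, 152, 152, 152] [265 388]
 low [140, 140, 140, 140, 140, 140] [296 364]
0 [156, 156, 156, 156, 156, 156] [264 389]
 low [143, 143, 143, 143, 143, 143] [296 364]
0.003 [161, 161, 161, 161, 161, 161] [264 389]
 low [145, 145, 145, 145, 145, 145] [300 360]
[267 389]
[299 361]
shift [0.004, 0.0046, 0.0058] turn [-0.0001, -0.0, -0.0003] rows>=0.1 opening .094->1
```

```bash
python3 -m pendant '[0.003,0.0046,0.03,0,0,0,-0.4,0.003,0.0046,0.07,0,0,0,-0.4,0.003,0.0046,0.1,0,0,0,-0.4,0.003,0.0046,0.12,0,0,0,-0.4,0.003,0.0046,0.12,0,0,0,-0.4,0.003,0.0046,0.12,0,0,0,-0.4]'
python3 - <<'E'
from h import *
plan([.4333,.391,.0858],2.964); o=status.get_obs(); print(o["ee_pos"],o["eef_rot"])
E
```

```text
time_s: 10.55
ee_pos: [0.4334, 0.3911, 0.1031]
eef_rot: [3.141, 0.0, 2.964]
force: [0.3, 0.1, -2.7]
grip_width: 0.0618
grip_force: 25.0
shift [0.0002, -0.0001, 0.0346] turn [0.0001, 0.0001, -0.0002] rows>=0.3 opening .094->1
[0.43341688 0.39105122 0.10310005] [3.14146049e+00 1.40109673e-04 2.96361471e+00]
```

```bash
python3 -m pendant '[0,0,0.01,0,0,0,-0.4,0,0,0.016,0,0,0,-0.4,0,0,0.022,0,0,0,-0.4,0,0,0.022,0,0,0,-0.4,0,0,0.022,0,0,0,-0.4]'
python3 -m pendant '[0,0,0.004,0,0,0,-0.4,0,0,0.008,0,0,0,-0.4,0,0,0.012,0,0,0,-0.4,0,0,0.012,0,0,0,-0.4,0,0,0.012,0,0,0,-0.4]'
```

```text
time_s: 11.05
ee_pos: [0.4333, 0.3909, 0.092]
eef_rot: [3.142, -0.0, 2.963]
force: [1.0, -0.2, -1.5]
grip_width: 0.0619
grip_force: 25.0
time_s: 11.55
ee_pos: [0.4333, 0.3909, 0.0859]
eef_rot: [-3.142, -0.0, 2.964]
force: [-0.2, 0.4, -2.5]
grip_width: 0.0622
grip_force: 25.0
```

It dropped in without contact. One more mm down, then I'll release.

```bash
python3 -m pendant '[0,0,0.002,0,0,0,-0.4,0,0,0.003,0,0,0,-0.4,0,0,0.003,0,0,0,-0.4,0,0,0.003,0,0,0,-0.4]'
python3 -m pendant '[0,0,0,0,0,0,0.6,0,0,0,0,0,0,0.6,0,0,0,0,0,0,0.6,0,0,0,0,0,0,0.6,0,0,-0.05,0,0,0,0.6,0,0,-0.13,0,0,0,0.6,0,0,-0.22,0,0,0,0.6,0,0,-0.3,0,0,0,0.6,0,0,-0.3,0,0,0,1]'
python3 - <<'E'
from h import *
P=[cam("side"),cam("scene"),cam("wrist")]; obs=[]
for p in P:
    r=silhouettes("upper_box",p)
    for k in r: print(k["score"],k["extent"])
    cv2.imwrite("pics/s4.png",np.hstack([P[0]["pixels"][220:380,260:480],P[-1]["pixels"][100:260,200:460]])[:,:,::-1])
plan([.466,.0,.25],np.pi/2)
E
```

```text
time_s: 11.95
ee_pos: [0.4334, 0.3909, 0.0858]
eef_rot: [3.141, 0.0, 2.964]
force: [-6.4, -4.6, 13.8]
grip_width: 0.0618
grip_force: 25.0
time_s: 12.85
ee_pos: [0.4346, 0.392, 0.2403]
eef_rot: [3.135, 0.006, 2.964]
force: [-0.2, 0.4, -0.0]
grip_width: 0.0801
grip_force: 0.0
0.81 [342.5, 273.3, 386.4, 319.8]
0.83 [249.8, 149.6, 277.6, 174.5]
0.62 [295.7, 145.3, 358.6, 235.5]
shift [-0.2033, -0.7574, -0.033] turn [-0.0016, -0.0001, 0.8866] rows>=9.3 opening .094->1
```

View pics/s4.png

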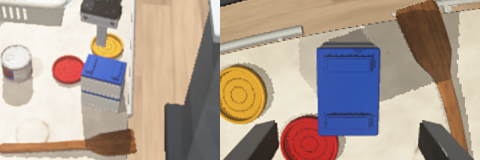

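The upper box sits flush on the lower one, and the arm met a 14 N upward contact at exactly the seated height. Next, the red jar.

Run:
```python
from h import *
plan([.4639,-.023,.2],2.964);
```

```text
shift [-0.2074, -0.8032, 0.067] turn [-0.0011, -0.001, -0.0003] rows>=8.3 opening .094->1
```

```bash
python3 -m pendant '[-0.021,-0.08,0,0,0,0,1,-0.207,-0.803,0.067,0,0,0,1,-0.207,-0.803,0.067,0,0,0,1,-0.207,-0.803,0.067,0,0,0,1,-0.207,-0.803,0.067,0,0,0,1,-0.207,-0.803,0.067,0,0,0,1,-0.207,-0.803,0.067,0,0,0,1,-0.207,-0.803,0.067,0,0,0,1,-0.207,-0.803,0.067,0,0,0,1,-0.207,-0.803,0.067,0,0,0,1,-0.207,-0.803,0.067,0,0,0,1,-0.207,-0.803,0.067,0,0,0,1]'
python3 - <<'E'
from h import *
p=cam("wrist"); r=silhouettes("red_jar",p)
for k in r: f=fit("red_jar",[(p,k["region"].astype(float))],[.4639,-.023,0,0],freez=False); print(round(k["score"],2),k["extent"],np.round(f[0],4),round(f[1],3))
plan([.4639,-.023,.046],2.964);
E
```

```text
time_s: 14.35
ee_pos: [0.464, -0.0217, 0.2007]
eef_rot: [3.142, -0.001, 2.964]
force: [-1.0, 0.2, -0.1]
grip_width: 0.0938
grip_force: 0.0
0.68 [483.0, 93.0, 535.1, 159.4] [ 0.4639 -0.023   0.      0.    ] 0.0
0.61 [301.7, 160.4, 351.4, 224.0] [ 0.4631 -0.0222  0.      0.    ] 0.901
shift [-0.0003, -0.0028, 0.3098] turn [0.0, -0.0001, 0.0007] rows>=3.1 opening .094->1
```

```bash
python3 -m pendant '[0,-0.002,0.08,0,0,0,1,0,-0.002,0.17,0,0,0,1,0,-0.002,0.25,0,0,0,1,0,-0.002,0.29,0,0,0,1,0,-0.002,0.31,0,0,0,1,0,-0.002,0.31,0,0,0,1,0,-0.002,0.31,0,0,0,0.3,0,-0.002,0.31,0,0,0,0.1,0,-0.002,0.31,0,0,0,-0.1,0,-0.002,0.31,0,0,0,-0.3,0,-0.002,0.31,0,0,0,-0.5,0,-0.002,0.31,0,0,0,-0.7]' 15
python3 -m pendant '[0,0,0,0,0,0,-0.7,0,0,0,0,0,0,-0.7,0,0,0,0,0,0,-0.7,0,0,0,0,0,0,-0.7]'
python3 - <<'E'
from h import *
plan([.5212,.319,.2],2.964)
E
```

```text
time_s: 15.65
ee_pos: [0.464, -0.0236, 0.0461]
eef_rot: [-3.142, 0.0, 2.963]
force: [-0.6, -0.3, -0.9]
grip_width: 0.0492
grip_force: 0.0
time_s: 16.05
ee_pos: [0.4639, -0.0236, 0.046]
eef_rot: [-3.142, 0.0, 2.964]
force: [0.1, 0.1, 2.0]
grip_width: 0.0449
grip_force: 15.0
shift [0.0086, 0.6946, -0.3081] turn [-0.0, 0.0, -0.0003] rows>=7.6 opening .094->1
```

```bash
python3 -m pendant '[0,0,-0.08,0,0,0,-0.7,0,0,-0.16,0,0,0,-0.7,0,0,-0.24,0,0,0,-0.7,0.001,0.08,-0.308,0,0,0,-0.7,0.002,0.17,-0.308,0,0,0,-0.7,0.003,0.26,-0.308,0,0,0,-0.7,0.004,0.35,-0.308,0,0,0,-0.7,0.005,0.44,-0.308,0,0,0,-0.7,0.006,0.53,-0.308,0,0,0,-0.7,0.007,0.62,-0.308,0,0,0,-0.7,0.0086,0.68,-0.308,0,0,0,-0.7,0.0086,0.6946,-0.308,0,0,0,-0.7]'
python3 -m pendant '[0,0,0,0,0,0,-0.7,0,0,0,0,0,0,-0.7,0,0,0,0,0,0,-0.7]'
python3 - <<'E'
from h import *
plan([.5212,.319,.0505],2.964)
E
```

```text
time_s: 17.25
ee_pos: [0.5207, 0.3216, 0.1989]
eef_rot: [-3.141, -0.001, 2.966]
force: [-0.8, -0.7, -1.9]
grip_width: 0.045
grip_force: 15.0
time_s: 17.55
ee_pos: [0.5213, 0.3178, 0.2002]
eef_rot: [-3.142, 0.0, 2.962]
force: [0.4, 0.6, -1.5]
grip_width: 0.0445
grip_force: 15.0
shift [0.0007, 0.0023, 0.2993] turn [-0.0, 0.0001, -0.0011] rows>=3.0 opening .094->1
```

```bash
python3 -m pendant '[0,0.002,0.06,0,0,0,-0.7,0,0.002,0.13,0,0,0,-0.7,0,0.002,0.2,0,0,0,-0.7,0,0.002,0.25,0,0,0,-0.7,0,0.002,0.28,0,0,0,-0.7,0,0.002,0.29,0,0,0,-0.7,0,0.002,0.2985,0,0,0,-0.7,0,0.002,0.2985,0,0,0,-0.7,0,0.002,0.2985,0,0,0,-0.7]'
python3 -m pendant '[0,0,0,0,0,0,0.2,0,0,0,0,0,0,0.5,0,0,0,0,0,0,0.5,0,0,0,0,0,0,0.5,0,0,-0.06,0,0,0,0.5,0,0,-0.14,0,0,0,0.5,0,0,-0.23,0,0,0,0.5,0,0,-0.3,0,0,0,0.5,0,0,-0.35,0,0,0,0.5,0,0,-0.35,0,0,0,0.5]'
python3 - <<'E'
from h import *
plan([.4616,-.08,.22],2.964); plan([.4616,-.268,.2],2.964)
p=cam("side"); m=silhouettes("red_jar",p); print(len(m), np.round(fit("red_jar",[(p,m[0]["region"].astype(float))],[.521,.319,.004,0],freez=False)[0],4))
E
```

```text
time_s: 18.45
ee_pos: [0.5218, 0.3202, 0.0518]
eef_rot: [3.141, 0.001, 2.964]
force: [0.2, -0.1, -0.3]
grip_width: 0.0447
grip_force: 15.0
time_s: 19.45
ee_pos: [0.5223, 0.3205, 0.2297]
eef_rot: [3.138, 0.005, 2.964]
force: [-0.3, -0.8, -0.9]
grip_width: 0.0701
grip_force: 0.0
shift [-0.0222, -0.81, 0.0164] turn [0.0024, 0.0031, -0.0003] rows>=8.1 opening .094->1
shift [-0.0886, -1.1802, 0.0553] turn [0.0024, 0.0031, -0.0003] rows>=11.8 opening .094->1
1 [0.5221 0.3214 0.004  0.    ]
```

```bash
python3 -m pendant '[-0.022,-0.81,0.016,0,0,0,1,-0.022,-0.81,0.016,0,0,0,1,-0.022,-0.81,0.016,0,0,0,1,-0.022,-0.81,0.016,0,0,0,1,-0.022,-0.81,0.016,0,0,0,1,-0.022,-0.81,0.016,0,0,0,1,-0.022,-0.81,0.016,0,0,0,1,-0.022,-0.81,0.016,0,0,0,1,-0.022,-0.81,0.016,0,0,0,1,-0.022,-0.81,0.016,0,0,0,1]'
python3 - <<'E'
from h import *
plan([.4616,-.268,.2],2.964)
E
```

```text
time_s: 20.55
ee_pos: [0.4599, -0.0813, 0.2165]
eef_rot: [3.141, -0.002, 2.961]
force: [0.5, 0.0, -0.5]
grip_width: 0.0937
grip_force: 0.0
shift [-0.0706, -0.3667, 0.0327] turn [0.0002, -0.0014, -0.002] rows>=3.7 opening .094->1
```

```bash
python3 -m pendant '[-0.0706,-0.3667,0.033,0,0,0,1,-0.0706,-0.3667,0.033,0,0,0,1,-0.0706,-0.3667,0.033,0,0,0,1,-0.0706,-0.3667,0.033,0,0,0,1,-0.0706,-0.3667,0.033,0,0,0,1,-0.0706,-0.3667,0.033,0,0,0,1]'
python3 - <<'E'
from h import *
p=cam("wrist")
for n,q in (("green_jar",[.4616,-.268,0,0]),("yellow_jar",[.4525,-.3745,0,0])):
  for k in silhouettes(n,p): f=fit(n,[(p,k["region"].astype(float))],q,freez=False); print(n,round(k["score"],2),k["extent"],np.round(f[0],4),round(f[1],3))
plan([.4616,-.268,.046],2.964);
E
```

```text
time_s: 21.15
ee_pos: [0.4631, -0.2661, 0.2002]
eef_rot: [3.141, -0.002, 2.964]
force: [0.4, 1.0, 0.0]
grip_width: 0.094
grip_force: 0.0
green_jar 0.82 [300.4, 162.2, 347.4, 221.7] [ 0.4604 -0.2683  0.      0.    ] 0.93
green_jar 0.61 [597.9, 94.3, 628.2, 141.7] [ 0.4616 -0.268   0.      0.    ] 0.0
yellow_jar 0.92 [196.9, 171.7, 260.5, 228.0] [ 0.4529 -0.3752  0.      0.    ] 0.945
shift [0.0023, -0.0054, 0.3103] turn [0.0001, -0.0001, 0.0011] rows>=3.1 opening .094->1
```

```bash
python3 -m pendant '[0.003,-0.005,0.08,0,0,0,1,0.003,-0.005,0.17,0,0,0,1,0.003,-0.005,0.25,0,0,0,1,0.003,-0.005,0.29,0,0,0,1,0.003,-0.005,0.31,0,0,0,1,0.003,-0.005,0.31,0,0,0,1,0.003,-0.005,0.31,0,0,0,0.3,0.003,-0.005,0.31,0,0,0,0.1,0.003,-0.005,0.31,0,0,0,-0.1,0.003,-0.005,0.31,0,0,0,-0.3,0.003,-0.005,0.31,0,0,0,-0.5,0.003,-0.005,0.31,0,0,0,-0.7]' 15
python3 -m pendant '[0,0,0,0,0,0,-0.7,0,0,0,0,0,0,-0.7,0,0,0,0,0,0,-0.7,0,0,0,0,0,0,-0.7]'
python3 - <<'E'
from h import *
plan([.4427,.105,.2],2.964)
E
```

```text
time_s: 22.5
ee_pos: [0.4608, -0.2695, 0.0463]
eef_rot: [-3.142, 0.0, 2.964]
force: [0.3, -0.7, -0.4]
grip_width: 0.0493
grip_force: 0.0
time_s: 22.9
ee_pos: [0.4609, -0.2695, 0.0463]
eef_rot: [-3.142, 0.0, 2.964]
force: [-0.7, 0.5, 2.1]
grip_width: 0.0457
grip_force: 15.0
shift [0.1683, 0.7307, -0.3075] turn [-0.0, 0.0, -0.0003] rows>=8.1 opening .094->1
```

```bash
python3 -m pendant '[0,0,-0.08,0,0,0,-0.7,0,0,-0.16,0,0,0,-0.7,0,0,-0.24,0,0,0,-0.7,0.018,0.08,-0.308,0,0,0,-0.7,0.037,0.16,-0.308,0,0,0,-0.7,0.055,0.24,-0.308,0,0,0,-0.7,0.074,0.32,-0.308,0,0,0,-0.7,0.092,0.4,-0.308,0,0,0,-0.7,0.11,0.48,-0.308,0,0,0,-0.7,0.129,0.56,-0.308,0,0,0,-0.7,0.147,0.64,-0.308,0,0,0,-0.7,0.161,0.7,-0.308,0,0,0,-0.7]'
python3 -m pendant '[0.007,0.03,0,0,0,0,-0.7,0.007,0.03,0,0,0,0,-0.7,0.007,0.03,0,0,0,0,-0.7,0.007,0.03,0,0,0,0,-0.7]'
python3 - <<'E'
from h import *
plan([.4427,.105,.0508],2.964)
E
```

```text
time_s: 24.1
ee_pos: [0.443, 0.0913, 0.2002]
eef_rot: [3.141, -0.0, 2.964]
force: [1.1, -0.2, -0.8]
grip_width: 0.0458
grip_force: 15.0
time_s: 24.5
ee_pos: [0.4428, 0.1038, 0.2001]
eef_rot: [-3.141, -0.0, 2.963]
force: [0.5, 0.4, -0.7]
grip_width: 0.0454
grip_force: 15.0
shift [0.0007, 0.0023, 0.2987] turn [-0.0001, -0.0001, -0.0008] rows>=3.0 opening .094->1
```

```bash
python3 -m pendant '[0,0.002,0.06,0,0,0,-0.7,0,0.002,0.13,0,0,0,-0.7,0,0.002,0.2,0,0,0,-0.7,0,0.002,0.25,0,0,0,-0.7,0,0.002,0.28,0,0,0,-0.7,0,0.002,0.29,0,0,0,-0.7,0,0.002,0.2985,0,0,0,-0.7,0,0.002,0.2985,0,0,0,-0.7,0,0.002,0.2985,0,0,0,-0.7]'
python3 -m pendant '[0,0,0,0,0,0,0.2,0,0,0,0,0,0,0.5,0,0,0,0,0,0,0.5,0,0,0,0,0,0,0.5,0,0,-0.06,0,0,0,0.5,0,0,-0.14,0,0,0,0.5,0,0,-0.23,0,0,0,0.5,0,0,-0.3,0,0,0,0.5,0,0,-0.35,0,0,0,0.5,0,0,-0.35,0,0,0,0.5]'
python3 - <<'E'
from h import *
plan([.4527,-.374,.2],2.964)
p=cam("side"); m=silhouettes("green_jar",p)
for k in m: print(k["extent"], np.round(fit("green_jar",[(p,k["region"].astype(float))],[.4427,.105,.004,0],freez=False)[0],4))
E
```

```text
time_s: 25.4
ee_pos: [0.4434, 0.1056, 0.0517]
eef_rot: [3.141, 0.001, 2.963]
force: [0.1, 0.1, -1.2]
grip_width: 0.0454
grip_force: 15.0
time_s: 26.4
ee_pos: [0.4441, 0.1058, 0.2292]
eef_rot: [3.14, 0.005, 2.964]
force: [-0.1, -0.2, -0.4]
grip_width: 0.0702
grip_force: 0.0
shift [-0.1865, -0.9416, 0.0577] turn [0.0012, 0.0034, -0.0002] rows>=9.6 opening .094->1
[356.9, 198.3, 376.8, 235.3] [0.4447 0.1104 0.004  0.    ]
```

```bash
python3 -m pendant '[-0.1865,-0.9416,0.058,0,0,0,1,-0.1865,-0.9416,0.058,0,0,0,1,-0.1865,-0.9416,0.058,0,0,0,1,-0.1865,-0.9416,0.058,0,0,0,1,-0.1865,-0.9416,0.058,0,0,0,1,-0.1865,-0.9416,0.058,0,0,0,1,-0.1865,-0.9416,0.058,0,0,0,1,-0.1865,-0.9416,0.058,0,0,0,1,-0.1865,-0.9416,0.058,0,0,0,1,-0.1865,-0.9416,0.058,0,0,0,1,-0.1865,-0.9416,0.058,0,0,0,1,-0.1865,-0.9416,0.058,0,0,0,1]'
python3 -m pendant '[0,0,0,0,0,0,1,0,0,0,0,0,0,1]'
python3 - <<'E'
from h import *
p=cam("wrist")
for n,q in (("yellow_jar",[.4525,-.3745,0,0]),):
  for k in silhouettes(n,p): f=fit(n,[(p,k["region"].astype(float))],q,freez=False); print(n,round(k["score"],2),k["extent"],np.round(f[0],4),round(f[1],3))
plan([.4527,-.3745,.046],2.964);
E
```

```text
time_s: 27.7
ee_pos: [0.4508, -0.374, 0.1952]
eef_rot: [3.14, -0.002, 2.963]
force: [0.3, 0.2, 0.5]
grip_width: 0.0941
grip_force: 0.0
time_s: 27.9
ee_pos: [0.4516, -0.3732, 0.197]
eef_rot: [3.141, -0.0, 2.965]
force: [0.5, -0.4, 0.4]
grip_width: 0.0939
grip_force: 0.0
yellow_jar 0.78 [304.7, 164.8, 347.8, 221.2] [ 0.4513 -0.3744  0.      0.    ] 0.872
shift [-0.0024, -0.0016, 0.3024] turn [-0.0001, 0.0002, 0.0004] rows>=3.0 opening .094->1
```

```bash
python3 -m pendant '[-0.001,-0.002,0.08,0,0,0,1,-0.001,-0.002,0.17,0,0,0,1,-0.001,-0.002,0.25,0,0,0,1,-0.001,-0.002,0.29,0,0,0,1,-0.001,-0.002,0.302,0,0,0,1,-0.001,-0.002,0.302,0,0,0,1,-0.001,-0.002,0.302,0,0,0,0.3,-0.001,-0.002,0.302,0,0,0,0.1,-0.001,-0.002,0.302,0,0,0,-0.1,-0.001,-0.002,0.302,0,0,0,-0.3,-0.001,-0.002,0.302,0,0,0,-0.5,-0.001,-0.002,0.302,0,0,0,-0.7]' 15
python3 -m pendant '[0,0,0,0,0,0,-0.7,0,0,0,0,0,0,-0.7,0,0,0,0,0,0,-0.7,0,0,0,0,0,0,-0.7]'
python3 - <<'E'
from h import *
plan([.4327,.2335,.2],2.964)
E
```

```text
time_s: 29.2
ee_pos: [0.4517, -0.3753, 0.0461]
eef_rot: [-3.142, 0.0, 2.963]
force: [0.1, 0.4, 0.6]
grip_width: 0.0491
grip_force: 0.0
time_s: 29.6
ee_pos: [0.4517, -0.3753, 0.046]
eef_rot: [-3.142, 0.0, 2.964]
force: [0.2, 0.4, 0.2]
grip_width: 0.0429
grip_force: 15.0
shift [0.253, 1.1917, -0.3081] turn [-0.0, 0.0, -0.0003] rows>=12.6 opening .094->1
```

```bash
python3 -m pendant '[0,0,-0.08,0,0,0,-0.7,0,0,-0.16,0,0,0,-0.7,0,0,-0.24,0,0,0,-0.7,0.018,0.08,-0.32,0,0,0,-0.7,0.037,0.16,-0.348,0,0,0,-0.7,0.055,0.24,-0.348,0,0,0,-0.7,0.074,0.33,-0.348,0,0,0,-0.7,0.092,0.42,-0.348,0,0,0,-0.7,0.11,0.51,-0.348,0,0,0,-0.7,0.129,0.6,-0.348,0,0,0,-0.7,0.147,0.69,-0.348,0,0,0,-0.7,0.161,0.76,-0.348,0,0,0,-0.7]'
python3 -m pendant '[0.019,0.09,0,0,0,0,-0.7,0.038,0.18,0,0,0,0,-0.7,0.057,0.27,0,0,0,0,-0.7,0.076,0.36,0,0,0,0,-0.7,0.092,0.43,0,0,0,0,-0.7,0.092,0.43,0,0,0,0,-0.7,0.092,0.43,0,0,0,0,-0.7,0.092,0.43,0,0,0,0,-0.7]'
python3 - <<'E'
from h import *
plan([.4327,.2335,.0508],2.964)
E
```

```text
time_s: 30.8
ee_pos: [0.4392, 0.0152, 0.2201]
eef_rot: [3.141, 0.0, 2.964]
force: [0.5, -0.2, -0.5]
grip_width: 0.0427
grip_force: 15.0
time_s: 31.6
ee_pos: [0.4326, 0.2319, 0.2199]
eef_rot: [-3.141, -0.0, 2.963]
force: [-0.2, 0.6, -1.7]
grip_width: 0.0429
grip_force: 15.0
shift [0.0003, 0.0032, 0.3382] turn [-0.0002, -0.0001, -0.0007] rows>=3.4 opening .094->1
```

```bash
python3 -m pendant '[0,0.003,0.08,0,0,0,-0.7,0,0.003,0.16,0,0,0,-0.7,0,0.003,0.23,0,0,0,-0.7,0,0.003,0.29,0,0,0,-0.7,0,0.003,0.32,0,0,0,-0.7,0,0.003,0.33,0,0,0,-0.7,0,0.003,0.338,0,0,0,-0.7,0,0.003,0.338,0,0,0,-0.7,0,0.003,0.338,0,0,0,-0.7]'
python3 -m pendant '[0,0,0,0,0,0,0.2,0,0,0,0,0,0,0.5,0,0,0,0,0,0,0.5,0,0,0,0,0,0,0.5,0,0,-0.06,0,0,0,0.5,0,0,-0.14,0,0,0,0.5,0,0,-0.23,0,0,0,0.5,0,0,-0.3,0,0,0,0.5,0,0,-0.4,0,0,0,0.5,0,0,-0.4,0,0,0,0.5,0,0,-0.4,0,0,0,0.5]'
python3 - <<'E'
from h import *
P=[cam("side"),cam("scene"),cam("wrist")]
Q=dict(red_jar=[.5215,.319,.004,0],green_jar=[.4427,.105,.004,0],yellow_jar=[.4327,.2335,.004,0],upper_box=[.4333,.391,.058,-.177],food_tin=[.6482,.334,0,0])
for n,q in Q.items():
  for p in P:
    r=silhouettes(n,p)
    if r: f=fit(n,[(p,r[0]["region"].astype(float))],q,freez=False); print(n,r[0]["extent"],np.round(f[0],4),round(f[1],3))
cv2.imwrite("pics/f1.png",np.hstack([cv2.resize(P[0]["pixels"][180:360,240:420],None,fx=2,fy=2),cv2.resize(P[1]["pixels"][130:310,230:430],None,fx=2,fy=2)])[:,:,::-1])
cv2.imwrite("pics/f2.png",P[2]["pixels"][:,:,::-1])
E
```

```text
time_s: 32.5
ee_pos: [0.4333, 0.2342, 0.0518]
eef_rot: [3.141, 0.001, 2.963]
force: [0.1, -0.3, -2.1]
grip_width: 0.0431
grip_force: 15.0
time_s: 33.6
ee_pos: [0.433, 0.2343, 0.2515]
eef_rot: [3.141, 0.001, 2.964]
force: [-1.1, 0.3, 0.0]
grip_width: 0.0707
grip_force: 0.0
red_jar [315.4, 257.2, 336.3, 298.7] [0.5227 0.3215 0.004  0.    ] 0.902
red_jar [293.6, 181.8, 305.3, 217.2] [0.4433 0.1022 0.004  0.    ] 0.864
red_jar [383.1, 206.0, 436.0, 255.0] [0.5164 0.3209 0.004  0.    ] 0.291
green_jar [350.4, 224.1, 382.0, 242.5] [0.4703 0.1214 0.004  0.    ] 0.147
green_jar [274.9, 173.9, 288.5, 198.4] [0.4427 0.105  0.004  0.    ] 0.0
green_jar [203.6, 182.6, 255.6, 237.6] [0.4431 0.1079 0.004  0.    ] 0.895
yellow_jar [358.8, 235.4, 375.5, 271.2] [0.4358 0.2332 0.004  0.    ] 0.834
yellow_jar [276.5, 173.5, 289.5, 198.2] [0.433  0.2309 0.004  0.    ] 0.828
yellow_jar [309.2, 162.0, 348.2, 208.7] [0.4337 0.2348 0.004  0.    ] 0.864
upper_box [343.1, 272.9, 385.5, 317.5] [ 0.4349  0.3919  0.058  -0.0991] 0.905
upper_box [248.5, 147.4, 276.8, 172.6] [ 0.4341  0.3918  0.058  -0.3099] 0.893
upper_box [384.2, 208.7, 433.4, 253.3] [ 0.4333  0.391   0.058  -0.177 ] 0.0
food_tin [260.8, 266.3, 292.4, 302.8] [0.6481 0.3343 0.     0.    ] 0.891
food_tin [394.8, 307.1, 425.1, 331.1] [0.7109 0.3185 0.     0.    ] 0.191
```

View pics/f1.png

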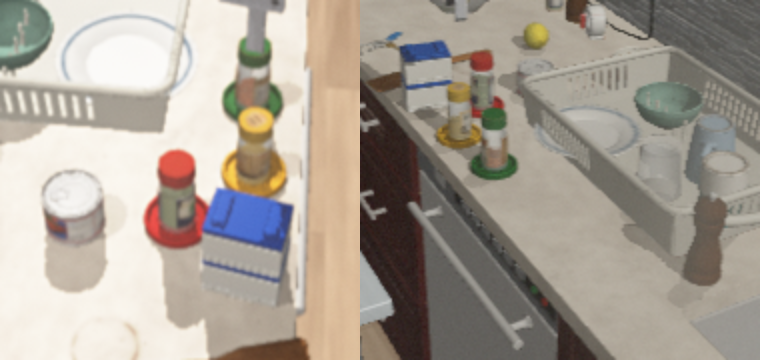

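View pics/f2.png

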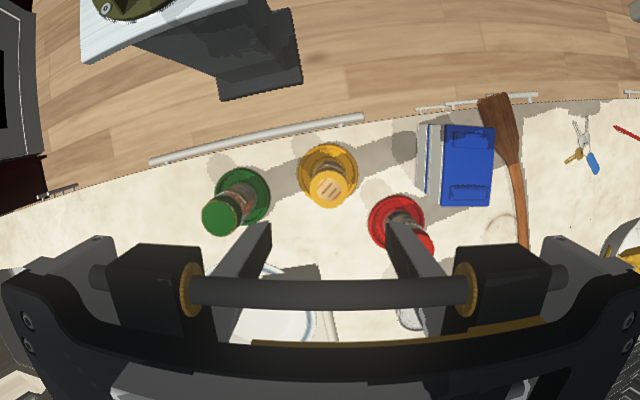

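All three jars stand centred in their own dishes and the boxes are stacked flush. The tin (75,205 in the left crop) and the mill are undisturbed, and the gripper is clear of everything.

```bash
python3 -c "
from station import order; print(order.hand_in())"
```

```text
the job is handed in; nothing more can be done
None
```

I handed the job in at about 34 s: in the last camera views, all three jars stand in the dishes of their colours and the blue-lidded box is home on the other. The tin and mill look undisturbed; the hand-in returned no verdict.

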